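# Refit the hob's tap knob, press it in and hold the burner at full flame

### The job

One tap of the gas hob is bare: pick up its loose knob from the bench, turn the knob so that its D-shaped hole matches the D-shaped spindle, and push it home and on down until the sprung spindle is pressed right in. Only then, keeping it pressed in, turn the tap anticlockwise to its stop at full flame, and finish there with the fingers still holding the knob and pressing it down, as the flame safety valve needs: do not let go. Leave the other tap off and the things round the knob where they stand.

Things in the scene. Friction and masses are not known exactly. Their poses are not given: they have to be found in the camera images.
- knob_grip (a point): loose black tap knob lying right way up on the bench right of the hob: point on its axis half-way up the grip bar, 28 mm above the underside. x: to the bar's pointed nose (white line); z: up. 40 mm high, 40-85 g: round skirt 0-16 mm (48 mm wide, 41 at its top), on it the bar 16-40 mm with flat sides facing +y and -y, 16 mm apart; it reaches 22 mm to -x, 27.5 mm to the nose
- knob_seat (a point): the closed upper end of the D-shaped hole in the knob's underside, on the axis, 15 mm above the underside; axes as knob_grip. It meets spindle_tip when the knob is home. The hole is round, 14.6 mm across, 15 mm deep, with one flat 2.8 mm from the axis on the nose's side (+x): on the spindle it has 0.8 mm play all round and about 0.3 rad of play in turn, by which the spindle lags behind the knob
- spindle_tip (a point): top of the bare upright brass tap spindle, on its axis, 26 mm above the hob's panel when not pressed. D-shaped, 13 mm across, its one flat 2 mm from the axis on its +x side, last 2.5 mm tapered. x: where the flat faces; the knob's nose must point the same way. In the left or the right place of the panel. The point moves with the spindle as it turns and slides down
- press (a joint): how far the spindle is pushed down, m: 0 at rest to 0.007 at its hard stop. A spring pushes back with 3.5 N at first and 10 N at the stop. With the knob home its underside is 11 mm above the panel, at the stop 4 mm
- spindle (a joint): how far the tap is turned, rad, anticlockwise seen from above: 0 off (flat to the hob's +x, the burner), 1.571 full flame, a hard stop (flat to the hob's left, +y). Turns with 0.025 N m and stays where it is left. Starts anywhere from 0 to 0.5
- hob: low steel two-burner table-top gas hob, fixed, 320 (x) by 460 (y) by 68 mm to its top sheet; origin under its centre on the bench, x away from the robot, y left. The taps stand at x -0.112, y +0.113 and -0.113. Behind each is a burner with a black pan support; its front bar is 65 mm behind the tap's axis, 40 mm above the top sheet
- other_knob (a joint): the other tap, which has its knob on (same shape as the loose one) and is to be left alone: 0 off, growing anticlockwise, rad
- other_grip (a point): the point half-way up the grip bar of the other tap's own knob, on its axis, 39 mm above the panel; x towards its nose
- cup: bystander: small round steel sauce cup, 61 mm across, 35 mm high; origin at the centre of its underside
- salt: bystander: clear salt shaker with a grey top, 44 mm across, 90 mm high; origin at the centre of its underside
- spice: bystander: small spice jar with a red lid, 45 mm across, 106 mm high; origin at the centre of its underside
- tongs: bystander: steel tongs lying on the bench far right, 242 mm long, 24 mm high
- cup2: bystander: small round steel sauce cup with red sauce in it, 61 mm across, 35 mm high; origin at the centre of its underside
Not all that is in view belongs to the job. Leave any green look-alike of the part that bears knob_grip alone.

How it is judged:
By the outcome, as a careful person would: the job done as asked, in the order asked, and still so for the second after the job is handed in, while the arm keeps its last pose, push and grip.
It also fails if it takes over 58 s, if anything falls off the work surface, if the arm or the gripper's body presses on something with over 40 N, if the wrist force passes 120 N, or if a joint passes its speed limit or range.

### The arm

A 7-joint arm with a two-finger parallel gripper is mounted at the origin on a cart in front of the work surface, level with it; the furniture and walls round the work are solid. World frame = base frame: x ahead of the robot, y to its left, z up, the work surface at z = 0. Lengths are in mm, angles in degrees, forces in N, time in s.
With the tool pointing down it reaches from about 400 to 900 mm from the base axis. Payload 5.5 kg.
Tool frame: the origin (TCP) lies at the very end of the fingers, on their centre line; the grasp point (between the pads) lies robot.pinch_z behind it (robot.pinch_z is the distance from the TCP to the grasp point, in mm); z points along the fingers, y is the line along which they close (so a half turn about z gives the same grasp; the last joint's range is limited). The gripper opens to 85 mm and grips with 20 to 120 N. Pads are 22 mm wide; open, the fingers measure 114 mm over their backs; the gripper's body (76 mm by 85 mm) begins 54 mm behind the grasp point. The pads swing forward as they close: fully open they stand 13 mm farther back than shut.
Start: joints at [86.356, 28.699, -24.465, 88.831, 12.651, 65.22, -12.049], TCP at [208.692, -615.587, 231.31] pointing down, gripper open.
Joint ranges: [-164.97, 164.97], [-17.58, 116.51], [-87.97, 89.64], [11.32, 138.91], [-80.73, 260.73], [10.89, 115.49], [-147.41, 147.41]. Speed limits (degrees/s): [147.25, 147.25, 180, 180, 180, 180, 180].

### API

Orientations are given as [roll, pitch, yaw] about the fixed x, y, z axes, in that order (R = Rz(yaw) Ry(pitch) Rx(roll)).
In Python, from workcell import robot, camera, camera_info, workorder gives the robot as it stands.
- The arm moves only by the tool step_arm, never from a script. Its argument "increments" is text: rows parted by semicolons, each of 7 numbers parted by spaces: the turn, a rotation vector about the tool's x, y, z each as a share of 5 degrees, from -1 to 1, then the shift along the tool's x, y, z each as a share of 25 mm, from -1 to 1, then the finger opening in mm, from 0 to 85.4. A call has 1 to 20 rows; each row shifts and turns the commanded pose from where the row before left it, along the tool's axes as they then stand; what a row does not reach is not made up. A row lasts 1/12 s, in which the tool goes at most 41.7 mm and 7.16 degrees, less where a joint would pass 70% of its speed; a pose out of reach is approached as far as the arm can. A call with a number of a shift or a turn outside -1 to 1 is refused whole. A call with a gripper value outside its range is refused whole. The fingers move at their own pace and stop on an object; "grip_force" is the grip in N (left out, the last holds). Time passes only in rows, so rows that do not move let the fingers close. It gives the time, the measured TCP pose, the force, the opening and the grip force at its end, in the units of the state.
- robot.state(): the state, without advancing time (a new reading comes with each control period).
- camera(name): name is "scene" or "top" or "wrist"; returns (picture, depth): 384x512x3 uint8, red, green, blue; 384x512 float32, mm along the optical axis (not along the pixel's ray), 0 where there is no reading.
- camera_info(name): a dict with "fovy" (degrees; the focal length in pixels is half the picture's height over the tangent of half this angle, whatever the lens; pixels are square), "cx", "cy" (the principal point, pixels), "dist" ([k1, k2, p1, p2, k3] as OpenCV has them; the pictures are not rectified), "origin" and "rotation" of the camera in the world. Camera axes: x right, y down, z forward; pixel columns grow to the right and rows downward; lengths in mm; the calibration is good to about 2 mm. A picture is of the moment at which its call begins: read the wrist's pose just before it. camera_info takes no time and is no camera call; for the wrist camera it gives the pose at the moment of the call.
- workorder.close_job(): hands the job in; it is judged then, once.
The state is a dict: "clock": time; "joints": joint angles; "dq": joint speeds; "effort": joint torques, N m; "tool_pos": TCP position; "tcp_rot": TCP orientation; "contact_force": force on the tool from outside, world axes, zero at the start; "torque": the same for the moment, N m; "finger_gap": opening from 0.0 (shut) to 1.0 (fully open); "gripper_force": force on a finger pad.
Only numpy, scipy, OpenCV 4.12 (cv2) and the standard library are available. Lean on these libraries where they do the work, as an engineer would, in place of code of your own. Each camera call takes 0.05 s, during which the arm holds its last target. There are 200 camera calls.

## Working session

There is one attempt and no reset: what is moved stays moved. The work goes in short steps, Python scripts to look and compute and a tool call to move; the robot and the scene stay as the last step left them, time stands still between calls to the robot, and variables do not carry over. Pictures are saved under pics/ and viewed, at most 10 in all, crops included, and the job is handed in when it is done.

Besides the shell and the picture viewer there is one more tool, called after ">>>" as name(argument=value, ...) on one line, values as JSON. step_arm: Moves the arm, as the interface text tells. Its arguments: {"type":"object","properties":{"increments":{"type":"string"},"grip_force":{"type":"number"}},"required":["increments"]}

```bash
mkdir -p pics; ls; python3 - <<'E'
from workcell import robot,camera,camera_info
import cv2,numpy as np
print(robot.state(), robot.pinch_z)
for n in("scene","top"):
    p,d=camera(n); np.savez(f"pics/{n}.npz",p=p,d=d); cv2.imwrite(f"pics/{n}.png",p[:,:,::-1]); i=camera_info(n);print(n,i)
    
E
```

```text
pics
{'clock': 0.0, 'joints': array([ 86.35666071,  28.75235351, -24.45218309,  88.89254754,
        12.65101929,  65.22103643, -12.04815506]), 'dq': array([ 0.0472871 , -0.0988354 , -0.02960445, -0.10391739, -0.01209651,
       -0.03877249,  0.04618591]), 'effort': array([ 3.46275274e-04, -5.69521379e+01, -5.81585303e+00, -2.80940527e+01,
        1.07865551e-02,  1.18443085e-02,  2.49996401e-05]), 'tool_pos': array([ 208.36798667, -614.94870892,  230.26568442]), 'tcp_rot': array([-1.79887468e+02, -2.41440156e-03,  1.87271142e+01]), 'contact_force': array([-0.99655979,  0.36293885, -0.10533294]), 'torque': array([-0.04276388, -0.00291273, -0.00043543]), 'gripper_force': 0.0, 'finger_gap': 0.9979067131848032} 18.700000000000003
scene {'fovy': 50.22417850069305, 'cx': 251.08589732532437, 'cy': 191.08617741014, 'dist': array([-0.08044297,  0.        ,  0.        ,  0.        ,  0.        ]), 'origin': array([-193.3843894 ,  406.10397736,  799.78162301]), 'rotation': array([-1.27927098e+02,  4.40540050e-02, -1.29922987e+02])}
top {'fovy': 55.66408135124732, 'cx': 261.58017217149177, 'cy': 191.06335231957834, 'dist': array([-0.11728288,  0.        ,  0.        ,  0.        ,  0.        ]), 'origin': array([ 442.48389973, -174.28045861, 1269.56154066]), 'rotation': array([-176.75427281,    0.38086616,  -90.01839249])}
```

View pics/top.png

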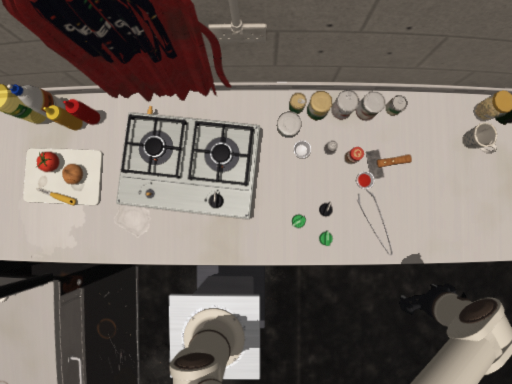

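View pics/scene.png

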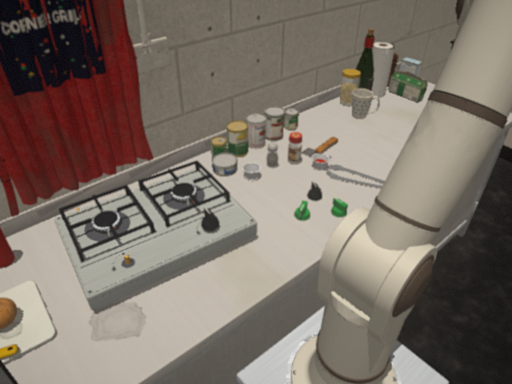

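The top view shows the bare brass spindle in the left place at (149,193) and the other tap with its knob at (216,200). There are three loose knobs: black at (326,209), green at (299,221) and green at (326,239). The black one fits the description, since the greens are look-alikes. I'll confirm it in an enlarged crop.

```bash
cat > h.py <<'E'
import numpy as np,cv2
from scipy.spatial.transform import Rotation as R
def K(i):
    f=192/np.tan(np.radians(i['fovy']/2)); return np.array([[f,0,i['cx']],[0,f,i['cy']],[0,0,1.]])
def rays(i,uv):
    n=cv2.undistortPoints(np.array(uv,float).reshape(-1,1,2),K(i),i['dist'])[:,0]
    return np.c_[n,np.ones(len(n))]@R.from_euler('xyz',i['rotation'],degrees=True).as_matrix().T
def plane(i,uv,z):
    r=rays(i,uv); o=np.array(i['origin']); return o+r*((z-o[2])/r[:,2])[:,None]
def depthpts(i,uv,d):
    return np.array(i['origin'])+rays(i,uv)*np.array(d).reshape(-1,1)
def proj(i,P):
    Rm=R.from_euler('xyz',i['rotation'],degrees=True).as_matrix()
    q=(np.array(P,float).reshape(-1,3)-i['origin'])@Rm
    return cv2.projectPoints(q,np.zeros(3),np.zeros(3),K(i),i['dist'])[0][:,0]
E
python3 - <<'E'
from h import *
from workcell import camera_info
i=camera_info("top"); z=np.load("pics/top.npz"); p,d=z['p'],z['d']
def show(n,uv,zz): print(n,plane(i,uv,zz).round(1)[0], 'depth z',depthpts(i,[uv],[d[int(uv[1]),int(uv[0])]]).round(1))
show('spindle',[149,193],80);show('other',[216,200],100);show('black',[326,209],28)
show('g1',[299,221],28);show('g2',[326,239],28)
c=np.hstack([cv2.resize(p[185:255,285:345],None,fx=6,fy=6,interpolation=2),cv2.resize(p[170:240,130:190],None,fx=6,fy=6,interpolation=2)])
cv2.imwrite("pics/crop.png",c[:,:,::-1])
# hob extents
g=cv2.cvtColor(p,cv2.COLOR_RGB2GRAY)
for n,uv in dict(fl=[118,205],fr=[250,217],br=[260,125],bl=[128,113]).items(): show(n,uv,68)
E
```

```text
spindle [503.8 207.4  80. ] depth z [[503.3 204.6  88.8]]
other [480.  -19.5 100. ] depth z [[479.4 -22.1 119.9]]
black [ 451.3 -386.3   28. ] depth z [[ 451.2 -384.6   37.9]]
g1 [ 410.6 -293.6   28. ] depth z [[ 410.8 -292.8   36.3]]
g2 [ 349.  -385.7   28. ] depth z [[ 350.2 -383.    43.4]]
fl [463.8 318.4  68. ] depth z [[465.1 347.6  -3.1]]
fr [ 424.9 -128.1   68. ] depth z [[ 424.4 -126.6   29.1]]
br [ 732.8 -161.1   68. ] depth z [[ 749.9 -160.3   -2.7]]
bl [779.6 292.6  68. ] depth z [[780.5 293.8  64.8]]
```

View pics/crop.png

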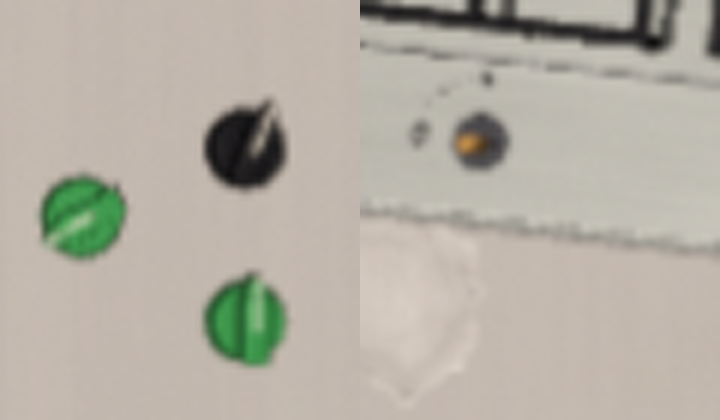

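The black knob's white line points up and right in the crop, so its nose yaw is about -26°. The spindle is bare in the left place and the hob's yaw is about -5.7°. I'll move over the black knob for a wrist look.

>>> step_arm(increments="0 0 0 0.9 -0.4 0 85;0 0 0 0.9 -0.4 0 85;0 0 0 0.9 -0.4 0 85;0 0 0 0.9 -0.4 0 85;0 0 0 0.9 -0.4 0 85;0 0 0 0.9 -0.4 0 85;0 0 0 0.9 -0.4 0 85;0 0 0 0.9 -0.4 0 85;0 0 0 0.9 -0.4 0 85;0 0 0 0.9 -0.4 0 85;0 0 0 0.9 -0.4 0 85;0 0 0 0.9 -0.4 0 85")

```text
clock: 1.1
tool_pos: [426.3, -414.2, 230.9]
tcp_rot: [-180.0, 0.0, 18.7]
contact_force: [-0.3, -1.0, 1.1]
finger_gap: 0.995
gripper_force: 0.0
```

```bash
python3 - <<'E'
from h import *
from workcell import camera_info,robot
s=robot.state();print(s['clock'],s['tool_pos'],s['tcp_rot'],s['joints'].round(1))
i=camera_info("wrist");print(i)
T=R.from_euler('xyz',s['tcp_rot'],degrees=True)
print('cam in tool',T.inv().apply(i['origin']-s['tool_pos']),(T.inv()*R.from_euler('xyz',i['rotation'],degrees=True)).as_euler('xyz',degrees=True), proj(i,[[451,-386,28]]))
E
```

```text
1.1 [ 426.32655549 -414.15023719  230.87342713] [-1.79955870e+02  2.40884713e-02  1.87214744e+01] [ 64.6  23.9 -30.   97.   13.2  62.7 -40.6]
{'fovy': 61.77219853676264, 'cx': 256.37340438568816, 'cy': 195.4480577921402, 'dist': array([-0.05726458,  0.        ,  0.        ,  0.        ,  0.        ]), 'origin': array([ 492.3612182 , -392.37490759,  373.45951998]), 'rotation': array([ 1.64265959e+02,  2.50863924e-02, -7.13047175e+01])}
cam in tool [  69.47000268    0.461969   -142.61571036] [-1.57099322e+01  1.90330007e-02  9.00261813e+01] [[238.46851067 141.26362211]]
```

```bash
cat >> h.py <<'E'
def snap(name):
    from workcell import camera,camera_info
    i=camera_info("wrist"); p,d=camera("wrist"); cv2.imwrite(f"pics/{name}.png",p[:,:,::-1]); return i,p,d
E
python3 - <<'E'
from h import *
i,p,d=snap("w1")
g=p.max(2)
m=((g<70)&(d>0)).astype(np.uint8)
n,l,st,c=cv2.connectedComponentsWithStats(m)
for k in range(1,n):
    if st[k,4]>200: print(k,st[k],c[k], plane(i,[c[k]],20).round(1))
np.savez('pics/w1.npz',p=p,d=d)
cv2.imwrite("pics/w1c.png",cv2.resize(p[60:220,140:340],None,fx=4,fy=3.75)[:,:,::-1])
E
```

```text
1 [   0    0   32   91 1751] [10.56139349 34.93946316] [[ 481.3 -122.9   20. ]]
8 [ 224  121   40   43 1179] [242.69211196 142.11789652] [[ 450.6 -390.5   20. ]]
11 [    0   219   512   165 52698] [227.45965691 327.29672853] [[ 216.  -445.8   20. ]]
```

View pics/w1.png

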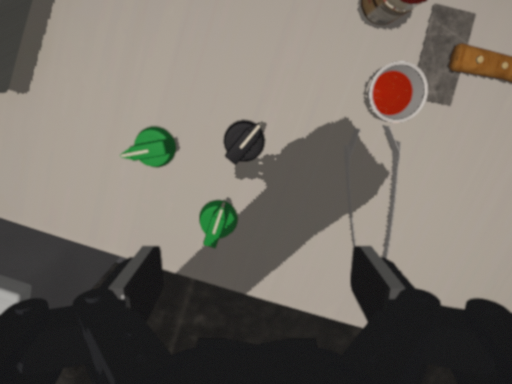

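The wrist view shows the black knob at (242,142). Its white-lined nose points up-right to (263,124), and its tail is at about (231,160). Next I'll measure its axis and yaw from depth.

```bash
cat > knob.py <<'E'
from h import *
def bar(i,p,d,c,r,zt):
    """points within r px of c whose z>zt: centre/yaw of bar; also all"""
    v,u=np.mgrid[max(0,c[1]-r):min(384,c[1]+r),max(0,c[0]-r):min(512,c[0]+r)]; v=v.ravel();u=u.ravel()
    dd=d[v,u]; ok=dd>0; v,u,dd=v[ok],u[ok],dd[ok]
    P=depthpts(i,np.c_[u,v],dd); return u,v,P
E
python3 - <<'E'
from knob import *
from workcell import camera_info
i=camera_info("wrist");z=np.load('pics/w1.npz');p,d=z['p'],z['d']
u,v,P=bar(i,p,d,(243,142),35,0)
g=p[v,u].max(1).astype(int); sp=np.ptp(p[v,u].astype(int),1)
print('bench z',np.median(P[g>120][:,2]))
top=P[:,2]>33; print(top.sum(),np.percentile(P[:,2],[90,95,98,99.9]))
uv=np.c_[u,v][top].astype(np.float32)
Q=plane(i,uv,40)[:,:2].astype(np.float32)
print('rect of top',cv2.minAreaRect(Q))
far=Q-Q.mean(0); w,V=np.linalg.eigh(far.T@far); a=V[:,1]; print('axis yaw',np.degrees(np.arctan2(a[1],a[0])),Q.mean(0), (far@a).min(),(far@a).max())
wl=(g>130)&(np.hypot(u-245,v-142)<24)&(P[:,2]>25)
W=plane(i,np.c_[u,v][wl],40)[:,:2];print('white',wl.sum(),W.mean(0)); f=W-W.mean(0); a=np.linalg.eigh(f.T@f)[1][:,1];print(np.degrees(np.arctan2(a[1],a[0])))
# skirt
dark=((p.max(2)<75)).astype(np.uint8); 
cs,_=cv2.findContours(dark[100:180,205:265].copy(),cv2.RETR_EXTERNAL,cv2.CHAIN_APPROX_NONE); c=max(cs,key=cv2.contourArea)[:,0]+[205,100]
C=plane(i,c,8)[:,:2].astype(np.float32);print('circle',cv2.minEnclosingCircle(C),cv2.fitEllipse(C))
E
```

```text
bench z 0.6338994688632624
659 [39.60989791 40.68616993 41.30616876 42.40983027]
rect of top ((459.30029296875, -386.33489990234375), (16.05694007873535, 49.90025329589844), 68.53173828125)
axis yaw 158.72488 [ 457.1171  -385.38803] -27.324614 22.570929
white 96 [ 466.74621574 -389.37734146]
158.81627128938433
circle ((454.1778564453125, -386.5042419433594), 25.542930603027344) ((455.22003173828125, -384.7149963378906), (43.694400787353516, 46.49363708496094), 95.12562561035156)
```

>>> step_arm(increments="0 0 1 0 0 0.5 85;0 0 1 0 0 0.5 85;0 0 1 0 0 0.5 85;0 0 1 0 0 0.5 85;0 0 1 0 0 0.5 85;0 0 1 0 0 0.5 85;0 0 1 0 0 0.5 85;0 0 1 0 0 0.5 85;0 0 0 0.35 -0.75 0 85;0 0 0 0.35 -0.75 0 85;0 0 0 0 0 0 85;0 0 0 0 0 0 85")

```text
clock: 2.15
tool_pos: [456.8, -385.1, 131.0]
tcp_rot: [-179.9, 0.0, -21.1]
contact_force: [-0.6, -0.7, -0.6]
finger_gap: 0.994
gripper_force: 0.0
```

```bash
cat >> knob.py <<'E'
def measure(i,p,d,c,r,ztop,zmin):
    u,v,P=bar(i,p,d,c,r,0); top=P[:,2]>zmin
    m=np.zeros(d.shape,np.uint8); m[v[top],u[top]]=1
    n,l,st,cc=cv2.connectedComponentsWithStats(m); k=1+st[1:,4].argmax(); vv,uu=np.nonzero(l==k)
    Q=plane(i,np.c_[uu,vv],ztop)[:,:2].astype(np.float32)
    return cv2.minAreaRect(Q),len(Q),np.percentile(P[top][:,2],[50,95])
E
python3 - <<'E'
from knob import *
from workcell import robot
s=robot.state();print(s['tool_pos'],s['tcp_rot'],s['joints'].round(1))
i,p,d=snap("w2");np.savez('pics/w2.npz',p=p,d=d)
c=proj(i,[[457,-385,40]])[0].astype(int);print(c)
print(measure(i,p,d,c,60,40,33))
u,v,P=bar(i,p,d,c,60,0);print(np.percentile(P[:,2],[10,50]))
E
```

```text
[ 456.77156676 -385.10164927  130.97283827] [-1.79942890e+02  1.80742544e-02 -2.10846623e+01] [ 53.   29.4 -20.2 101.6  12.5  51.2 -83.7]
[256 200]
(((454.208740234375, -392.76544189453125), (15.801233291625977, 50.64549255371094), 68.91890716552734), 1149, array([39.80427756, 40.99602358]))
[-0.76056209  0.2021062 ]
```

View pics/w2.png

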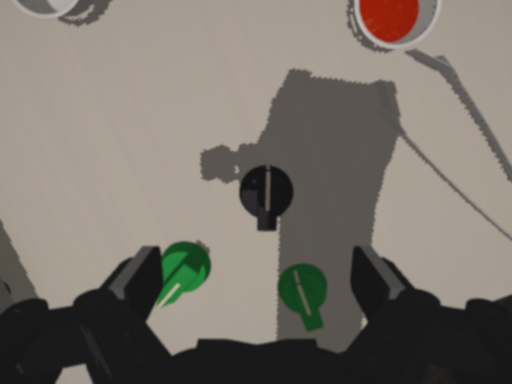

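The knob now sits at (267,199), pointing straight up in the wrist image, with the greens below it. The two wrist fixes disagree by about 8 mm, so I'll cross-check them against the fixed cameras using the red sauce and the green knobs.

```bash
python3 - <<'E'
from knob import *
from workcell import camera_info,camera,robot
I={'scene':camera_info('scene'),'top':camera_info('top')}
w2=camera_info('wrist')
# w1 pose from logged tool pose
T1=R.from_euler('xyz',[-179.956,0.024,18.721],degrees=True)
w1=dict(w2);w1['origin']=np.array([492.361,-392.375,373.46]);w1['rotation']=np.array([164.266,.025,-71.305])
for n,i in (('top',I['top']),('scene',I['scene']),('w1',w1),('w2',w2)):
    z=np.load(f'pics/{n}.npz');p,d=z['p'].astype(int),z['d']
    red=((p[...,0]>120)&(p[...,1]<50)&(p[...,2]<50)); gr=(p[...,1]>80)&(p[...,0]<90)&(p[...,1]-p[...,2]>40)
    for nm,m in(('red',red),('green',gr)):
        k,l,st,c=cv2.connectedComponentsWithStats(m.astype(np.uint8))
        for q in range(1,k):
            if st[q,4]<25: continue
            v,u=np.nonzero(l==q); ok=d[v,u]>0; P=depthpts(i,np.c_[u,v][ok],d[v,u][ok])
            md=np.median(P,0)
            if md[2]<60 and 250<md[0]<650 and -500<md[1]<-200:
                C=plane(i,np.c_[u,v],20)[:,:2].astype(np.float32)
                print(n,nm,st[q,4],md.round(1),'circle',np.round(np.append(*cv2.minEnclosingCircle(C)),1))
    c=proj(i,[[457,-387,40]])[0].astype(int)
    print(n,'knob',measure(i,p,d,c,{'top':16,'scene':18,'w1':35,'w2':60}[n],40,30))
E
```

```text
top green 107 [ 414.1 -294.3   16.3] circle [ 411.1 -293.7   22.1]
top green 106 [ 348.3 -381.4   18. ] circle [ 350.  -387.    22.4]
top knob (((452.8972473144531, -389.4024963378906), (16.704774856567383, 47.14453125), 62.88603973388672), 61, array([39.24841056, 41.42009219]))
scene green 39 [ 342.7 -383.7   38.1] circle [ 360.5 -404.3   22.5]
scene green 77 [ 395.6 -292.9   15.7] circle [ 408.4 -295.1   41.1]
scene green 84 [ 343.5 -376.    13.3] circle [ 339.3 -372.3   22.5]
scene green 32 [ 414.6 -277.2   13.5] circle [ 407.  -274.9   22.4]
scene knob (((445.93621826171875, -381.2969970703125), (20.539480209350586, 52.74686050415039), 65.56011962890625), 62, array([37.45480296, 40.23780389]))
w1 green 1018 [ 415.8 -298.1   17.9] circle [ 410.4 -292.1   25.5]
w1 green 766 [ 354.7 -386.    22.5] circle [ 347.1 -387.3   27.4]
w1 knob (((453.7340087890625, -392.39697265625), (16.03392219543457, 49.92409896850586), 68.1331558227539), 660, array([39.82117775, 41.22179919]))
w2 green 426 [ 424.1 -293.3   16.3] circle [ 419.1 -295.3   18.2]
w2 green 899 [ 410.5 -303.5   39.4] circle [ 401.5 -291.2   29.6]
w2 knob (((453.0252380371094, -394.1244812011719), (15.8045654296875, 50.662479400634766), 68.80290985107422), 1163, array([39.83827487, 41.03560375]))
```

```bash
python3 - <<'E'
from knob import *
from workcell import camera_info,camera,robot
for k in range(4):
    s=robot.state();i,p,d=snap("w3");print(s['clock'],s['tool_pos'].round(2),s['tcp_rot'].round(2),i['origin'].round(2),i['rotation'].round(2))
    (c,sz,a),_,_=measure(i,p,d,(267,199),60,40,33); print(np.round(c,1),np.round(sz,1),a)
E
```

```text
2.2 [ 455.69 -386.37  131.  ] [-1.80e+02  4.00e-02 -2.12e+01] [ 520.71 -411.36  273.56] [ 1.6426e+02 -2.0000e-02 -1.1123e+02]
[ 454.  -392.7] [15.4 49.8] 68.70542907714844
2.25 [ 455.11 -387.16  131.08] [ 1.7998e+02  4.0000e-02 -2.1280e+01] [ 520.08 -412.19  273.61] [ 1.6426e+02 -4.0000e-02 -1.1131e+02]
[ 454.4 -393. ] [15.3 49.8] 68.56959533691406
2.3 [ 454.8  -387.56  131.13] [ 1.7997e+02  4.0000e-02 -2.1340e+01] [ 519.77 -412.63  273.69] [ 1.6426e+02 -5.0000e-02 -1.1137e+02]
[ 454.3 -392.8] [15.5 49.8] 68.46722412109375
2.35 [ 454.71 -387.72  131.2 ] [ 1.7996e+02  3.0000e-02 -2.1370e+01] [ 519.68 -412.79  273.77] [ 1.6427e+02 -5.0000e-02 -1.1139e+02]
[ 454.3 -392.9] [15.3 49.8] 68.44158172607422
```

>>> step_arm(increments="0 0 0 -0.05 0.16 0 85;0 0 0 0 0 0.9 85;0 0 0 0 0 0.9 85;0 0 0 0 0 0.9 85;0 0 0 0 0 0.6 85;0 0 0 0 0 0.6 85;0 0 0 0 0 0.4 85;0 0 0 0 0 0 85;0 0 0 0 0 0 85;0 0 0 0 0 0 85;0 0 0 0 0 0 85")

```text
clock: 3.32
tool_pos: [453.9, -390.7, 25.0]
tcp_rot: [180.0, -0.1, -21.3]
contact_force: [-0.3, -0.6, -0.1]
finger_gap: 0.992
gripper_force: 0.0
```

>>> step_arm(increments="0 0 0 -0.06 0.05 0.26 85;0 0 0 0 0 0 60;0 0 0 0 0 0 40;0 0 0 0 0 0 20;0 0 0 0 0 0 5;0 0 0 0 0 0 5;0 0 0 0 0 0 5;0 0 0 0 0 0 5;0 0 0 0 0 0 5;0 0 0 0 0 0 5", grip_force=60)

```text
clock: 4.15
tool_pos: [451.7, -390.8, 17.6]
tcp_rot: [180.0, -0.0, -21.3]
contact_force: [-0.9, -1.4, 2.7]
finger_gap: 0.174
gripper_force: 59.0
```

```bash
python3 - <<'E'
from knob import *
from workcell import robot
i,p,d=snap("w4")
s=robot.state();print(s)
E
```

```text
{'clock': 4.2, 'joints': array([ 51.18108467,  38.62185779, -16.9756725 , 104.2108821 ,
        16.62180667,  39.55695391, -86.45624042]), 'dq': array([-0.04927421, -0.00998952,  0.03282831,  0.09889473, -0.01709404,
        0.09401673,  0.06050267]), 'effort': array([ 8.34860117e-02, -5.67808485e+01, -4.61269587e+00, -1.84576803e+01,
        2.45635479e-02,  5.27088263e-02, -1.94306966e-03]), 'tool_pos': array([ 451.70584598, -390.72966477,   17.62079095]), 'tcp_rot': array([ 1.79991402e+02, -4.27671526e-02, -2.12693754e+01]), 'contact_force': array([ 0.62947898, -0.14554285,  3.02163471]), 'torque': array([-0.01378328,  0.00894353, -0.01160649]), 'gripper_force': 59.04222786426544, 'finger_gap': 0.17307163993354927}
```

View pics/w4.png

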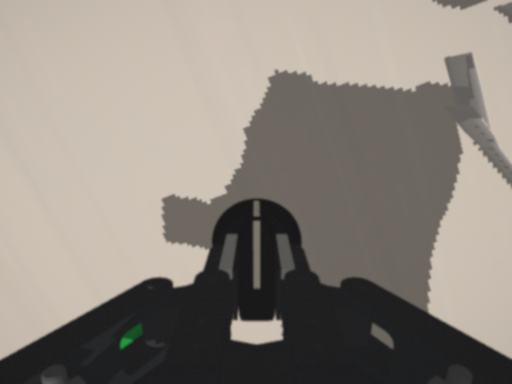

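The knob is gripped: bar ends at about rows 202 and 318, columns 237–277, with the white line up the middle. I'll lift it, yaw towards +24° to save wrist range, and check.

>>> step_arm(increments="0 0 0 0 0 -0.5 5;0 0 0 0 0 -1 5;0 0 0 0 0 -1 5;0 0 0 0 0 -1 5;0 0 0 0 0 -1 5;0 0 -1 0 0 -1 5;0 0 -1 0 0 -1 5;0 0 -1 0 0 -0.5 5;0 0 -1 0 0 0 5;0 0 -1 0 0 0 5;0 0 -1 0 0 0 5;0 0 -1 0 0 0 5;0 0 -1 0 0 0 5;0 0 -1 0 0 0 5;0 0 0 0 0 0 5;0 0 0 0 0 0 5")

```text
clock: 5.53
tool_pos: [450.9, -390.4, 192.6]
tcp_rot: [-180.0, 0.0, 23.6]
contact_force: [-0.4, 0.6, -0.7]
finger_gap: 0.17
gripper_force: 58.5
```

```bash
python3 - <<'E'
from workcell import robot
s=robot.state();print(s['tool_pos'],s['tcp_rot'],s['joints'].round(1),s['finger_gap'])
E
```

```text
[ 450.94562388 -390.42429318  192.58040287] [-1.79980159e+02  8.99639004e-03  2.35725229e+01] [ 61.9  26.7 -31.   98.8  15.7  58.8 -41. ] 0.17009274197820934
```

>>> step_arm(increments="0 0 0 0.4 -0.95 0 5;0 0 0 0.4 -0.95 0 5;0 0 0 0.4 -0.95 0 5;0 0 0 0.4 -0.95 0 5;0 0 0 0.4 -0.95 0 5;0 0 0 0.4 -0.95 0 5;0 0 0 0.4 -0.95 0 5;0 0 0 0.4 -0.95 0 5;0 0 0 0.4 -0.95 0 5;0 0 0 0.4 -0.95 0 5;0 0 0 0.4 -0.95 0 5;0 0 0 0.4 -0.95 0 5;0 0 0 0.4 -0.95 0 5;0 0 0 0.4 -0.95 0 5;0 0 0 0.4 -0.95 0 5;0 0 0 0.4 -0.95 0 5;0 0 0 0.4 -0.95 0 5;0 0 0 0.4 -0.95 0 5")

```text
clock: 7.03
tool_pos: [443.8, 74.4, 192.7]
tcp_rot: [180.0, -0.0, 23.6]
contact_force: [1.0, -0.2, -0.6]
finger_gap: 0.173
gripper_force: 58.7
```

>>> step_arm(increments="0 0 0 0.4 -0.95 0 5;0 0 0 0.4 -0.95 0 5;0 0 0 0.4 -0.95 0 5;0 0 0 0.4 -0.95 0 5;0 0 0 0 0 0 5;0 0 0 0 0 0 5;0 0 0 0 0 0 5;0 0 0 0 0 0 5")

```text
clock: 7.7
tool_pos: [442.5, 175.0, 192.2]
tcp_rot: [179.9, 0.0, 23.6]
contact_force: [-0.3, -0.2, 0.1]
finger_gap: 0.172
gripper_force: 58.8
```

```bash
python3 - <<'E'
from knob import *
from workcell import robot
s=robot.state();print(s['tool_pos'],s['tcp_rot'],s['joints'].round(1),s['finger_gap'])
i,p,d=snap("w5");np.savez('pics/w5.npz',p=p,d=d);print(i['origin'],i['rotation'])
print(proj(i,[[504,207,89]]))
E
```

```text
[442.52515928 174.95900349 192.18734101] [1.79949674e+02 3.82765456e-02 2.35824585e+01] [  16.3   17.4  -47.6  114.8   15.9   54.3 -105.8] 0.17208380299888476
[506.3987942  202.39956692 334.74341432] [ 1.64248264e+02 -6.75163757e-02 -6.64446674e+01]
[[248.99267861 105.826692  ]]
```

View pics/w5.png

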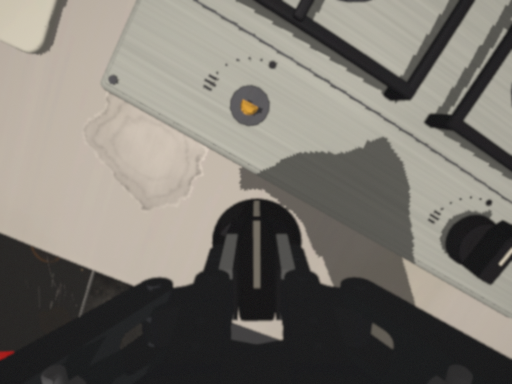

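The spindle (brass) is at (248,106) on its grey collar, the held knob at (257,250) and the other knob at (490,245). I'll lower for a finer look and measure the D.

>>> step_arm(increments="0 0 0 -0.2 0 0.8 5;0 0 0 -0.2 0 0.8 5;0 0 0 -0.2 0 0.8 5;0 0 0 0 0 0 5;0 0 0 0 0 0 5;0 0 0 0 0 0 5;0 0 0 0 0 0 5;0 0 0 0 0 0 5")

```text
clock: 8.42
tool_pos: [430.0, 170.6, 133.5]
tcp_rot: [180.0, -0.1, 23.7]
contact_force: [0.1, -0.3, -1.0]
finger_gap: 0.176
gripper_force: 58.7
```

```bash
python3 - <<'E'
from knob import *
from workcell import robot
s=robot.state();print(s['tool_pos'],s['tcp_rot'],s['joints'].round(1),s['finger_gap'])
i,p,d=snap("w6");np.savez('pics/w6.npz',p=p,d=d)
np.save('pics/w6i.npy',np.r_[i['origin'],i['rotation'],s['tool_pos'],s['tcp_rot']])
c=proj(i,[[502,208,89]])[0].astype(int);print(c)
a=p.astype(int);m=((a[...,0]-a[...,2]>50)).astype(np.uint8); m[:c[1]-50]=0;m[c[1]+50:]=0
k,l,st,cc=cv2.connectedComponentsWithStats(m);q=1+st[1:,4].argmax();print(st[q],cc[q]);v,u=np.nonzero(l==q)
P=depthpts(i,np.c_[u,v],d[v,u]);print('z',np.percentile(P[:,2],[5,25,50,75,95]))
for nm,pt in(('panel',(c[0],c[1]-45)),('panel2',(c[0]-40,c[1]))): print(nm,depthpts(i,[pt],[d[pt[1],pt[0]]]))
x,y=cc[q].astype(int)
cv2.imwrite("pics/w6c.png",cv2.resize(p[y-35:y+35,x-45:x+45],None,fx=8,fy=8,interpolation=cv2.INTER_NEAREST)[:,:,::-1])
E
```

```text
[429.98086088 170.59767516 133.4831233 ] [ 1.79976461e+02 -1.36863413e-01  2.36932603e+01] [  13.7   21.4  -45.1  119.6   20.8   46.8 -110.3] 0.17649590574020843
[245  84]
[237  73  24  21 351] [247.37891738  83.88603989]
z [70.83591208 92.41272814 93.39553971 94.0986843  94.95054941]
panel [[526.76602438 219.78347368  68.84233283]]
panel2 [[493.15358517 232.29308175  68.25132125]]
```

View pics/w6c.png

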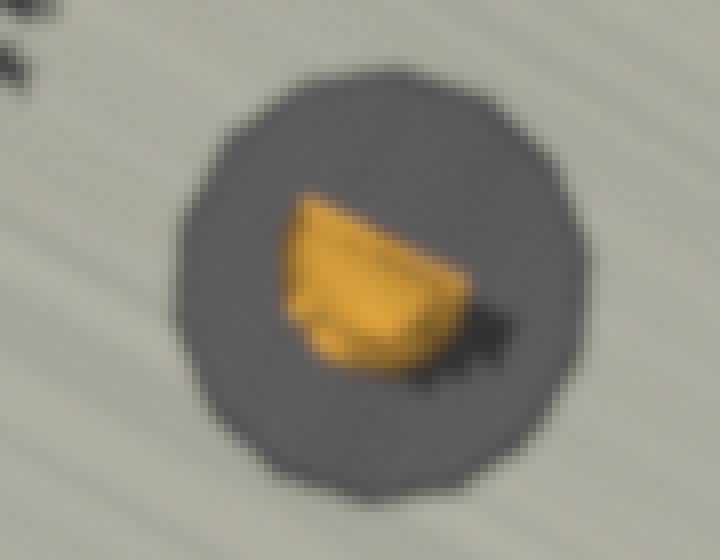

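The crop shows the brass D with its flat facing up-right. The flat edge runs from (310,195) to (472,275) in the crop, on a round collar centred near (382,283). Now I'll measure spindle axis, flat yaw and the held knob's axis in this same picture.

```bash
cat > meas.py <<'E'
from knob import *
def circ(Q):
    A=np.c_[2*Q,np.ones(len(Q))]; x=np.linalg.lstsq(A,(Q**2).sum(1),rcond=None)[0]; r=np.sqrt(x[2]+x[:2]@x[:2]); return x[:2],r,np.std(np.hypot(*(Q-x[:2]).T)-r)
def skirt(i,p,tz,under=17.6):
    g=p.max(2); m=(g<50).astype(np.uint8)
    E=[]
    for u in range(205,309):
        col=np.nonzero(m[170:262,u])[0]
        if len(col): E.append((u,170+col[0]-.5))
    E=np.array(E,float); return E
def report(i,p,d,s,sx):
    x,y=sx; a=p.astype(int); g=a.sum(2)/3
    gold=((a[...,0]-a[...,2]>50)).astype(np.uint8)
    # collar: dark grey non-gold blob
    col=((g<125)).astype(np.uint8)|gold; w=np.zeros_like(col); w[y-32:y+32,x-32:x+32]=1
    cs,_=cv2.findContours(col*w,cv2.RETR_EXTERNAL,cv2.CHAIN_APPROX_NONE); c=max(cs,key=cv2.contourArea)[:,0]
    Q=plane(i,c,69)[:,:2]; print('collar',*circ(Q))
    w=np.zeros_like(gold); w[y-20:y+20,x-20:x+20]=1
    v,u=np.nonzero(gold*w); P=plane(i,np.c_[u,v],94)[:,:2].astype(np.float32)
    return P
E
python3 - <<'E'
from meas import *
from workcell import camera_info
i=camera_info('wrist');q=np.load('pics/w6i.npy');i['origin'],i['rotation']=q[:3],q[3:6];t=q[6:9]
z=np.load('pics/w6.npz');p,d=z['p'],z['d']
P=report(i,p,d,None,(248,84))
e=np.array([[202.+310/8,49+195/8],[202+472/8,49+275/8]])-.5
for zz in(94,91.5):
    F=plane(i,e,zz)[:,:2];f=F[1]-F[0];yaw=np.degrees(np.arctan2(f[0],-f[1]));n=np.array([np.cos(np.radians(yaw)),np.sin(np.radians(yaw))])
    print('flat',zz,F.round(1),np.linalg.norm(f),'yaw',yaw,'axis',F.mean(0)-2*n)
h=cv2.convexHull(P)[:,0];print('gold rect',cv2.minAreaRect(P))
E=skirt(i,p,t[2])
for zz in(t[2]-17.6,t[2]-1.6):
    k=plane(i,E,zz)[:,:2];sel=(E[:,0]>216)&(E[:,0]<298)&(E[:,1]<238); c,r,sd=circ(k[sel]);print('skirt',zz,c,r,sd,sel.sum())
    th=np.radians(q[11]);tx=np.array([np.cos(th),np.sin(th)]);ty=np.array([np.sin(th),-np.cos(th)]);print(' rel tcp tool xy',(c-t[:2])@tx,(c-t[:2])@ty)
print(E[::6].tolist())
# depth on the knob
for v in range(200,325,8): print(v,[tuple(depthpts(i,[(u,v)],[d[v,u]])[0].round(0)[[2]]-round(t[2])) for u in(220,240,257,270,290)])
E
```

```text
collar [504.13415135 207.18602725] 15.702476042317747 0.20837566381495123
flat 94 [[506.1 212.8]
 [505.7 200.7]] 12.046805670319861 yaw -1.688722304931587 axis [503.88703352 206.79368126]
flat 91.5 [[506.2 213. ]
 [505.9 200.8]] 12.212066630483296 yaw -1.6887223049313933 axis [504.05773145 206.91469394]
gold rect ((501.8301696777344, 207.1486053466797), (12.877260208129883, 9.10302734375), 86.26502227783203)
skirt 115.88312330034964 [430.09959055 169.79459361] 22.91283602496932 0.15555375279811554 81
 rel tcp tool xy -0.21398841767173482 0.7831000398547345
skirt 131.88312330034964 [436.41987125 172.60023589] 20.626639355309653 0.14003291237427595 81
 rel tcp tool xy 6.700974471214406 0.753687720312906
[[208.0, 258.5], [214.0, 231.5], [220.0, 218.5], [226.0, 211.5], [232.0, 205.5], [238.0, 202.5], [244.0, 200.5], [250.0, 199.5], [256.0, 198.5], [262.0, 198.5], [268.0, 200.5], [274.0, 202.5], [280.0, 205.5], [286.0, 209.5], [292.0, 215.5], [298.0, 226.5], [304.0, 256.5]]
200 [(np.float64(-133.0),), (np.float64(-132.0),), (np.float64(-1.0),), (np.float64(-18.0),), (np.float64(-132.0),)]
[... 957 characters left out ...]
float64(23.0),), (np.float64(41.0),)]
280 [(np.float64(45.0),), (np.float64(23.0),), (np.float64(24.0),), (np.float64(23.0),), (np.float64(47.0),)]
288 [(np.float64(53.0),), (np.float64(22.0),), (np.float64(25.0),), (np.float64(22.0),), (np.float64(52.0),)]
296 [(np.float64(57.0),), (np.float64(23.0),), (np.float64(23.0),), (np.float64(23.0),), (np.float64(57.0),)]
304 [(np.float64(68.0),), (np.float64(22.0),), (np.float64(23.0),), (np.float64(23.0),), (np.float64(68.0),)]
312 [(np.float64(72.0),), (np.float64(22.0),), (np.float64(143.0),), (np.float64(23.0),), (np.float64(71.0),)]
320 [(np.float64(75.0),), (np.float64(-133.0),), (np.float64(22.0),), (np.float64(22.0),), (np.float64(73.0),)]
```

```bash
cat >> meas.py <<'E'
def knobrel(i,p,d,t,yaw,spread=False):
    th=np.radians(yaw);tx=np.array([np.cos(th),np.sin(th)]);ty=np.array([np.sin(th),-np.cos(th)])
    v,u=np.mgrid[190:335,236:280];v=v.ravel();u=u.ravel();P=depthpts(i,np.c_[u,v],d[v,u]);h=P[:,2]-t[2];ok=(h>15.4)&(h<30)&(d[v,u]>0)
    Q=plane(i,np.c_[u,v][ok],t[2]+22.4)[:,:2]-t[:2]; X=Q@tx;Y=Q@ty
    print('bar x',np.percentile(X,[0,.5,1,99,99.5,100]).round(1),'y',np.percentile(Y,[0,2,98,100]).round(1))
    a=[]; 
    for lo in np.arange(-15,18,3): s=(X>lo)&(X<lo+3); a.append((lo+1.5,(np.percentile(Y[s],3)+np.percentile(Y[s],97))/2))
    a=np.array(a);f=np.polyfit(*a.T,1);print(' bar mid y at x=0',f[1],'slope deg',np.degrees(f[0]))
    w=(p[v,u].min(1)>110)&ok; W=plane(i,np.c_[u,v][w],t[2]+22.4)[:,:2]-t[:2]; wf=np.polyfit(W@tx,W@ty,1);print(' white: y0',wf[1],'deg',np.degrees(wf[0]),'x',(W@tx).min(),(W@tx).max())
    E=skirt(i,p,t[2]); s=(abs(E[:,0]-257)>14)&(E[:,1]<228)
    K=plane(i,E[s],t[2]-17.6)[:,:2]-t[:2]; c,r,sd=circ(K); print(' skirt',c@tx,c@ty,r,sd)
    from scipy.optimize import least_squares
    o=least_squares(lambda x:np.hypot(*(K-x).T)-24,[0,0]);print(' skirt r24',o.x@tx,o.x@ty,np.std(o.fun))
E
python3 - <<'E'
from meas import *
from workcell import camera_info
i=camera_info('wrist');q=np.load('pics/w6i.npy');i['origin'],i['rotation']=q[:3],q[3:6];t=q[6:9]
z=np.load('pics/w6.npz');p,d=z['p'],z['d']
knobrel(i,p,d,t,q[11])
E
```

```text
bar x [-21.5 -21.5 -20.9  27.5  28.3  29.6] y [-7.9 -7.1  8.5  9.9]
 bar mid y at x=0 0.672574637192234 slope deg 0.5854623267150014
 white: y0 40.393411202910094 deg 103.64164111070997 x -21.472624122440727 -20.4307402812625
 skirt -0.290375823087007 0.7922682337343063 22.98834754128607 0.15746509866605266
 skirt r24 -1.6012656940724828 0.7825930861220567 0.2677438983292403
```

>>> step_arm(increments="0 0 0.92 0 0 0 5;0 0 0.92 0 0 0 5;0 0 0.92 0 0 0 5;0 0 0.92 0 0 0 5;0 0 0.92 0 0 0 5;0 0 0 0.74 -0.36 0 5;0 0 0 0.74 -0.36 0 5;0 0 0 0.74 -0.36 0 5;0 0 0 0.74 -0.36 0 5;0 0 0 0 0 0 5;0 0 0 0 0 0 5;0 0 0 0 0 0 5;0 0 0 0 0 0 5;0 0 0 0 0 0 5")

```text
clock: 9.63
tool_pos: [501.6, 206.7, 132.4]
tcp_rot: [180.0, 0.0, 0.7]
contact_force: [0.9, -0.3, -0.8]
finger_gap: 0.175
gripper_force: 58.8
```

```bash
python3 - <<'E'
from meas import *
from workcell import robot
s=robot.state();print(s['tool_pos'],s['tcp_rot'],s['joints'].round(1),s['contact_force'])
i,p,d=snap("w7")
knobrel(i,p,d,s['tool_pos'],s['tcp_rot'][2])
E
```

```text
[501.57412073 206.65326693 132.35272314] [1.79961890e+02 1.95247702e-02 7.27904093e-01] [   4.7   27.7  -37.6  108.9   21.6   50.6 -133. ] [ 0.90474676 -0.34275193 -0.78234046]
bar x [-21.3 -21.3 -20.8  27.7  28.6  29.4] y [-8.3 -7.4  8.1  9.5]
 bar mid y at x=0 0.29582964142324236 slope deg 0.49614556749222316
 white: y0 0.13595236440563666 deg 0.2825279416444122 x -21.30959068054379 24.786583345769532
 skirt 5.8437097617620815 -1.278792115915586 20.097914018657836 2.9684891408289995
 skirt r24 -0.4098288487355012 -0.8119558293505034 2.6394548597215652
```

>>> step_arm(increments="0 0 0 0.08 -0.035 0 5;0 0 0 0 0 0.25 5;0 0 0 0 0 0.25 5;0 0 0 0 0 0.2 5;0 0 0 0 0 0 5;0 0 0 0 0 0 5;0 0 0 0 0 0 5")

```text
clock: 10.27
tool_pos: [504.2, 208.2, 114.7]
tcp_rot: [-180.0, 0.0, 0.7]
contact_force: [-1.3, -0.9, -0.8]
finger_gap: 0.171
gripper_force: 58.8
```

>>> step_arm(increments="0 0 0 -0.025 0.025 0 5;0 0 0 0 0 0.08 5;0 0 0 0 0 0.08 5;0 0 0 0 0 0.08 5;0 0 0 0 0 0 5;0 0 0 0 0 0 5;0 0 0 0 0 0 5")

```text
clock: 10.85
tool_pos: [503.9, 207.5, 108.9]
tcp_rot: [-180.0, -0.0, 0.7]
contact_force: [0.8, 0.1, -0.1]
finger_gap: 0.176
gripper_force: 58.9
```

>>> step_arm(increments="0 0 0 0 0 0.08 5;0 0 0 0 0 0.08 5;0 0 0 0 0 0 5;0 0 0 0 0 0 5;0 0 0 0 0 0 5")

```text
clock: 11.27
tool_pos: [504.1, 207.6, 104.8]
tcp_rot: [-180.0, -0.0, 0.7]
contact_force: [2.7, 0.3, -2.1]
finger_gap: 0.176
gripper_force: 58.7
```

>>> step_arm(increments="0 0 0 0 0 0.08 5;0 0 0 0 0 0.08 5;0 0 0 0 0 0.08 5;0 0 0 0 0 0 5;0 0 0 0 0 0 5;0 0 0 0 0 0 5")

```text
clock: 11.77
tool_pos: [504.1, 207.5, 98.7]
tcp_rot: [-180.0, -0.0, 0.7]
contact_force: [4.1, 0.9, -3.8]
finger_gap: 0.169
gripper_force: 58.6
```

>>> step_arm(increments="0 0 0 0.015 0 0.08 5;0 0 0 0 0 0.08 5;0 0 0 0 0 0.08 5;0 0 0 0 0 0 5;0 0 0 0 0 0 5;0 0 0 0 0 0 5")

```text
clock: 12.27
tool_pos: [504.2, 207.6, 93.2]
tcp_rot: [180.0, -0.0, 0.7]
contact_force: [2.7, -1.1, 5.0]
finger_gap: 0.175
gripper_force: 59.4
```

>>> step_arm(increments="0 0 0 0 0 0.08 5;0 0 0 0 0 0.06 5;0 0 0 0 0 0 5;0 0 0 0 0 0 5;0 0 0 0 0 0 5")

```text
clock: 12.68
tool_pos: [504.3, 207.6, 90.1]
tcp_rot: [180.0, -0.0, 0.7]
contact_force: [2.4, -0.9, 8.6]
finger_gap: 0.17
gripper_force: 59.8
```

>>> step_arm(increments="0 0 0 0 0 0.06 5;0 0 0 0 0 0.06 5;0 0 0 0 0 0 5;0 0 0 0 0 0 5;0 0 0 0 0 0 5", grip_force=80)

```text
clock: 13.1
tool_pos: [504.5, 207.7, 89.0]
tcp_rot: [179.9, -0.1, 0.7]
contact_force: [-3.7, -3.5, 23.4]
finger_gap: 0.168
gripper_force: 85.8
```

It reached the hard stop: z is 89 mm with 23 N upward, where I predicted about 89.8. Now I'll turn anticlockwise while pressed.

>>> step_arm(increments="0 0 -0.6 0 0 0 5;0 0 -0.6 0 0 0 5;0 0 -0.6 0 0 0 5;0 0 -0.6 0 0 0 5;0 0 -0.6 0 0 0 5;0 0 -0.6 0 0 0 5;0 0 -0.6 0 0 0 5;0 0 -0.6 0 0 0 5")

```text
clock: 13.77
tool_pos: [504.5, 208.2, 89.0]
tcp_rot: [179.9, -0.1, 24.9]
contact_force: [-4.3, -2.9, 24.5]
finger_gap: 0.167
gripper_force: 85.4
```

```bash
python3 - <<'E'
from workcell import robot
s=robot.state()
for k in('tool_pos','tcp_rot','joints','contact_force','torque'):print(k,s[k].round(2))
E
```

```text
tool_pos [504.5  208.22  89.01]
tcp_rot [ 1.7991e+02 -9.0000e-02  2.4900e+01]
joints [   6.75   33.23  -40.95  109.88   29.24   47.6  -114.97]
contact_force [-4.32 -2.92 24.52]
torque [-0.65  0.9  -0.03]
```

>>> step_arm(increments="0 0 -0.8 0 0 0 5;0 0 -0.8 0 0 0 5;0 0 -0.8 0 0 0 5;0 0 -0.8 0 0 0 5;0 0 -0.8 0 0 0 5;0 0 -0.8 0 0 0 5;0 0 -0.8 0 0 0 5;0 0 -0.8 0 0 0 5;0 0 0 0 0 0 5")

```text
clock: 14.52
tool_pos: [504.1, 208.7, 89.0]
tcp_rot: [179.9, -0.0, 57.0]
contact_force: [-5.4, -3.0, 26.7]
finger_gap: 0.168
gripper_force: 85.8
```

```bash
python3 - <<'E'
from workcell import robot
s=robot.state()
for k in('tool_pos','tcp_rot','joints','contact_force','torque'):print(k,s[k].round(2))
E
```

```text
tool_pos [504.1  208.68  88.97]
tcp_rot [ 1.7992e+02 -3.0000e-02  5.6990e+01]
joints [ 11.89  36.07 -48.31 109.74  35.08  50.06 -87.58]
contact_force [-5.39 -3.04 26.67]
torque [-0.62  1.   -0.02]
```

>>> step_arm(increments="0 0 -0.8 0 0 0 5;0 0 -0.8 0 0 0 5;0 0 -0.8 0 0 0 5;0 0 -0.8 0 0 0 5;0 0 -0.8 0 0 0 5;0 0 -0.8 0 0 0 5;0 0 -0.8 0 0 0 5;0 0 0 0 0 0 5;0 0 0 0 0 0 5")

```text
clock: 15.27
tool_pos: [503.6, 208.8, 88.9]
tcp_rot: [180.0, 0.0, 84.8]
contact_force: [-4.2, -1.5, 26.0]
finger_gap: 0.167
gripper_force: 85.8
```

```bash
python3 - <<'E'
from workcell import robot
s=robot.state()
for k in('tool_pos','tcp_rot','joints','contact_force','torque'):print(k,s[k].round(2))
E
```

```text
tool_pos [503.63 208.81  88.94]
tcp_rot [1.7995e+02 2.0000e-02 8.4820e+01]
joints [ 15.9   39.02 -54.43 109.65  40.14  52.69 -63.71]
contact_force [-4.21 -1.52 26.03]
torque [-0.61  1.16  0.01]
```

>>> step_arm(increments="0 0 -0.6 0 0 0 5;0 0 -0.6 0 0 0 5;0 0 -0.6 0 0 0 5;0 0 0 0 0 0 5;0 0 0 0 0 0 5")

```text
clock: 15.68
tool_pos: [503.7, 209.4, 89.0]
tcp_rot: [179.9, -0.0, 93.8]
contact_force: [-4.7, -0.9, 25.1]
finger_gap: 0.166
gripper_force: 85.6
```

```bash
python3 - <<'E'
from workcell import robot
s=robot.state()
for k in('tcp_rot','contact_force','torque','effort'):print(k,s[k].round(3))
E
```

```text
tcp_rot [ 1.79929e+02 -2.70000e-02  9.38330e+01]
contact_force [-4.663 -0.887 25.066]
torque [-0.363  1.024 -0.052]
effort [  0.28  -38.457 -10.143 -15.133   0.948  -1.26    0.137]
```

>>> step_arm(increments="0 0 -0.5 0 0 0 5;0 0 -0.5 0 0 0 5;0 0 0 0 0 0 5;0 0 0 0 0 0 5")

```text
clock: 16.02
tool_pos: [503.8, 209.8, 89.0]
tcp_rot: [179.9, -0.1, 98.8]
contact_force: [-4.2, -0.3, 23.9]
finger_gap: 0.165
gripper_force: 85.4
```

```bash
python3 - <<'E'
from workcell import robot
s=robot.state()
for k in('tcp_rot','contact_force','torque','effort'):print(k,s[k].round(3))
E
```

```text
tcp_rot [ 1.79906e+02 -5.80000e-02  9.88440e+01]
contact_force [-4.195 -0.299 23.886]
torque [-0.116  0.987 -0.024]
effort [  0.627 -38.918 -10.207 -14.904   0.989  -0.913   0.119]
```

>>> step_arm(increments="0 0 -0.5 0 0 0 5;0 0 -0.5 0 0 0 5;0 0 0 0 0 0 5;0 0 0 0 0 0 5")

```text
clock: 16.35
tool_pos: [503.4, 210.0, 89.0]
tcp_rot: [179.9, -0.1, 103.8]
contact_force: [-5.2, -0.5, 24.1]
finger_gap: 0.171
gripper_force: 85.5
```

```bash
python3 - <<'E'
from meas import *
from workcell import robot
s=robot.state()
for k in('tool_pos','tcp_rot','contact_force','torque','effort'):print(k,s[k].round(3))
i,p,d=snap('w8')
t=s['tool_pos'];knobrel(i,p,d,t,s['tcp_rot'][2])
E
```

```text
tool_pos [503.411 209.961  88.988]
tcp_rot [ 1.79931e+02 -6.60000e-02  1.03850e+02]
contact_force [-5.21  -0.516 24.11 ]
torque [-0.119  1.098 -0.073]
effort [  0.875 -39.042 -10.2   -15.083   1.265  -0.946   0.174]
bar x [-22.7 -22.7 -22.2  26.3  27.1  28. ] y [-7.5 -6.6  8.6 10.2]
 bar mid y at x=0 1.0290534917412946 slope deg 0.5105252800130661
 white: y0 1.0024792456973417 deg -0.5191205730214145 x 19.056712309038062 26.70791411289966
 skirt 14.178820835689832 2.3125616220194587 17.61860150733215 4.163603867301533
 skirt r24 1.4080999580763787 3.029760228964638 4.527638563125368
```

View pics/w8.png

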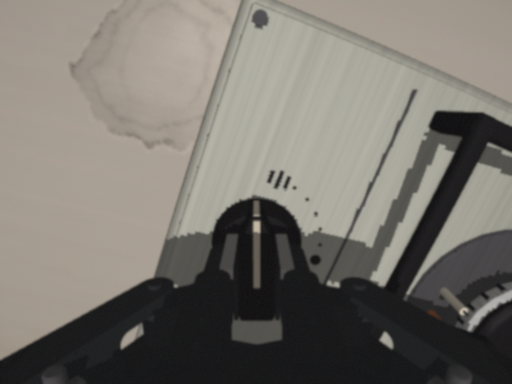

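The held knob's nose points a little beyond the full-flame marks at (280,180), with the off dot at (315,260). I'll compute the hob's yaw from the groove and front edge to see whether the stop should have been met.

```bash
python3 - <<'E'
from meas import *
from workcell import camera_info,robot
i=camera_info('wrist');s=robot.state();print(s['clock'],s['tool_pos'],s['tcp_rot'][2])
def yaw(a,b,z):
    P=plane(i,[a,b],z)[:,:2];f=P[0]-P[1];return np.degrees(np.arctan2(f[1],f[0]))-90
print('groove',yaw((415,91),(329,280),68),'front',yaw((243,20),(185,215),68))
P=plane(i,[(315,260),(279,179)],68)[:,:2];c=np.array([504,207.]);
for q in P: print('mark yaw from axis',np.degrees(np.arctan2(*(q-c)[::-1])),np.linalg.norm(q-c))
E
```

```text
16.4 [503.43192672 210.01006209  89.03055339] 103.84521409420664
groove -5.55992390424079 front -4.804855546171325
mark yaw from axis -6.4899791343637485 36.3908883073054
mark yaw from axis 83.11353626349478 36.46057164820148
```

>>> step_arm(increments="0 0 -0.5 0 0 0 5;0 0 0 0 0 0 5;0 0 0 0 0 0 5")

```text
clock: 16.65
tool_pos: [503.2, 210.1, 89.0]
tcp_rot: [179.9, -0.1, 106.4]
contact_force: [-4.8, -1.0, 24.6]
finger_gap: 0.168
gripper_force: 85.5
```

```bash
python3 - <<'E'
from workcell import robot
s=robot.state()
for k in('tool_pos','tcp_rot','contact_force','torque','effort'):print(k,s[k].round(3))
E
```

```text
tool_pos [503.215 210.052  89.012]
tcp_rot [ 1.79941e+02 -6.70000e-02  1.06355e+02]
contact_force [-4.84  -1.015 24.599]
torque [-0.106  1.214 -0.147]
effort [  0.949 -39.081 -10.2   -15.234   1.425  -1.019   0.198]
```

>>> step_arm(increments="0 0 -0.5 0 0 0 5;0 0 0 0 0 0 5;0 0 0 0 0 0 5")

```text
clock: 16.9
tool_pos: [502.9, 210.1, 89.0]
tcp_rot: [180.0, -0.1, 108.9]
contact_force: [-5.6, 0.1, 25.2]
finger_gap: 0.174
gripper_force: 85.5
```

```bash
python3 - <<'E'
from workcell import robot
s=robot.state()
for k in('tool_pos','tcp_rot','contact_force','torque','effort'):print(k,s[k].round(3))
E
```

```text
tool_pos [502.905 210.064  88.997]
tcp_rot [ 1.79965e+02 -6.70000e-02  1.08863e+02]
contact_force [-5.638  0.066 25.182]
torque [-0.15   1.363 -0.117]
effort [  1.08  -39.036 -10.144 -15.493   1.59   -1.162   0.177]
```

```bash
python3 - <<'E'
from meas import *
from workcell import robot
s=robot.state();print(s['torque'],s['tcp_rot'][2])
i,p,d=snap('w9')
knobrel(i,p,d,s['tool_pos'],s['tcp_rot'][2])
E
```

```text
[-0.15047253  1.36258546 -0.11727317] 108.86285012242537
bar x [-22.8 -22.8 -22.3  26.2  27.   28.3] y [-7.6 -6.6  8.5 10.2]
 bar mid y at x=0 0.9584705747855715 slope deg 0.49552686714248767
 white: y0 0.564217040887907 deg 0.4409396371661507 x 19.408531682045563 26.62571301430091
 skirt 14.818369629559166 3.016866120479415 18.15597739218305 4.573844136449726
 skirt r24 3.7215904929599786 5.260619823447658 4.634544105446615
```

>>> step_arm(increments="0 0 -0.6 0 0 0 5;0 0 0 0 0 0 5;0 0 0 0 0 0 5;0 0 0 0 0 0 5")

```text
clock: 17.28
tool_pos: [502.8, 210.1, 89.0]
tcp_rot: [180.0, -0.1, 111.8]
contact_force: [-5.4, -0.0, 24.4]
finger_gap: 0.166
gripper_force: 85.5
```

```bash
python3 - <<'E'
from meas import *
from workcell import robot
s=robot.state()
for k in('tool_pos','tcp_rot','contact_force','torque','effort'):print(k,s[k].round(3))
i,p,d=snap('w10')
knobrel(i,p,d,s['tool_pos'],s['tcp_rot'][2])
E
```

```text
tool_pos [502.796 210.084  88.998]
tcp_rot [ 1.79970e+02 -6.90000e-02  1.11843e+02]
contact_force [-5.4140e+00 -7.0000e-03  2.4361e+01]
torque [-0.125  1.42  -0.17 ]
effort [  1.095 -39.153 -10.264 -15.525   1.718  -1.175   0.191]
bar x [-22.8 -22.8 -22.3  26.2  27.   27.8] y [-7.6 -6.7  8.5 10.2]
 bar mid y at x=0 0.9641414861474802 slope deg 0.6096753925354689
 white: y0 -0.842780648024928 deg 3.925381647297248 x 18.07581134024702 26.171494840841188
 skirt 16.382325494008075 1.9982941936468832 17.626764978980205 5.022606468597836
 skirt r24 3.650452405509781 6.1816747702485015 4.375847836596664
```

```bash
cat > av.py <<'E'
from workcell import robot,camera
import numpy as np
L=[]
for k in range(6):
    camera('top');s=robot.state();L.append(np.r_[s['tool_pos'],s['tcp_rot'][2],s['contact_force'],s['torque'],s['effort'][6]])
L=np.array(L);print(s['clock'],L.mean(0).round(3),'sd tz',L[:,9].std().round(3))
E
python3 av.py
```

```text
17.6333 [ 5.02781e+02  2.10090e+02  8.89900e+01  1.11847e+02 -5.81000e+00
 -1.07000e-01  2.50480e+01 -9.40000e-02  1.44300e+00 -1.96000e-01
  1.84000e-01] sd tz 0.019
```

>>> step_arm(increments="0 0 0.6 0 0 0 5;0 0 0.6 0 0 0 5;0 0 0 0 0 0 5;0 0 0 0 0 0 5")

```text
clock: 17.97
tool_pos: [503.1, 210.1, 89.0]
tcp_rot: [179.9, -0.1, 105.9]
contact_force: [-4.9, 0.8, 25.3]
finger_gap: 0.17
gripper_force: 85.2
```

```bash
python3 av.py
```

```text
18.2667 [ 5.03109e+02  2.10070e+02  8.90020e+01  1.05869e+02 -5.31500e+00
  1.50000e-01  2.41990e+01 -1.14000e-01  1.24800e+00 -2.40000e-02
  1.10000e-02] sd tz 0.028
```

>>> step_arm(increments="0 0 0 -0.06 0 0 5;0 0 0 0 0 0 5;0 0 0 0 0 0 5;0 0 0 0 0 0 5")

```text
clock: 18.6
tool_pos: [503.1, 210.0, 89.1]
tcp_rot: [179.9, -0.2, 105.9]
contact_force: [-5.8, 2.4, 22.2]
finger_gap: 0.171
gripper_force: 85.2
```

```bash
python3 av.py
```

```text
18.9 [ 5.03136e+02  2.09930e+02  8.90340e+01  1.05914e+02 -5.94000e+00
  2.36300e+00  2.26180e+01  4.95000e-01  1.32200e+00 -1.90000e-02
  2.20000e-02] sd tz 0.033
```

>>> step_arm(increments="0 0 -0.6 0 0 0 5;0 0 -0.4 0 0 0 5;0 0 0 0 0 0.02 5;0 0 0 0 0 0 5;0 0 0 0 0 0 5")

```text
clock: 19.32
tool_pos: [502.9, 210.0, 88.9]
tcp_rot: [179.9, -0.2, 110.9]
contact_force: [-7.5, 1.5, 27.5]
finger_gap: 0.171
gripper_force: 86.0
```

```bash
python3 av.py
```

```text
19.6167 [ 5.02866e+02  2.09981e+02  8.89490e+01  1.10900e+02 -7.21800e+00
  1.58400e+00  2.79260e+01  2.80000e-01  1.77000e+00 -1.63000e-01
  1.76000e-01] sd tz 0.022
```

```bash
python3 - <<'E'
from meas import *
snap('w11')
for n in('w6','w7','w8','w9','w10','w11'):
    p=cv2.imread(f'pics/{n}.png').min(2).astype(float); R_=[]
    for v in range(204,288,3):
        r=p[v,244:270]; w=np.clip(r-r.min()-.4*(r.max()-r.min()),0,None)
        if r.max()-r.min()>25: R_.append((v,244+(w*np.arange(26)).sum()/w.sum()))
    A=np.array(R_);f=np.polyfit(A[:,0],A[:,1],1);print(n,len(A),'tilt',np.degrees(np.arctan(f[0])).round(2),'u@245',np.polyval(f,245).round(2),A[::6].round(1).tolist())
E
```

```text
w6 27 tilt 0.27 u@245 256.29 [[204.0, 256.1], [225.0, 256.3], [243.0, 256.3], [261.0, 256.4], [279.0, 256.4]]
w7 27 tilt 0.18 u@245 256.36 [[204.0, 256.3], [225.0, 256.4], [243.0, 256.4], [261.0, 256.4], [279.0, 256.5]]
w8 28 tilt 0.18 u@245 256.23 [[204.0, 255.9], [222.0, 256.3], [240.0, 256.2], [258.0, 256.2], [276.0, 256.3]]
w9 28 tilt 0.18 u@245 256.24 [[204.0, 256.0], [222.0, 256.3], [240.0, 256.2], [258.0, 256.2], [276.0, 256.4]]
w10 28 tilt 0.19 u@245 256.2 [[204.0, 256.0], [222.0, 256.2], [240.0, 256.2], [258.0, 256.3], [276.0, 256.3]]
w11 28 tilt 0.12 u@245 256.27 [[204.0, 256.0], [222.0, 256.2], [240.0, 256.2], [258.0, 256.2], [276.0, 256.3]]
```

```bash
python3 av.py; python3 -c "
from workcell import workorder
print(workorder.close_job())"
```

```text
19.9667 [ 5.02861e+02  2.09969e+02  8.89440e+01  1.10899e+02 -7.28000e+00
  1.59700e+00  2.73130e+01  2.89000e-01  1.77300e+00 -1.78000e-01
  1.76000e-01] sd tz 0.019
the job is handed in; nothing more can be done
None
```

The black knob is on the left tap's spindle, pressed to its hard stop and turned anticlockwise, still gripped and pressed down at about 27 N. I handed the job in at 20 s. Full flame is inferred: the knob reads about 26° past the full-flame mark, more than the 0.3 rad (17°) of play, against a small steady resisting torque of about 0.18 N m, and I could not see the spindle itself.

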